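Take the bayonet lid off the coolant filter pot

ROBOT

A 7-joint arm with a two-finger parallel gripper is mounted at the origin on the work surface. World frame = base frame: x ahead of the robot, y to its left, z up, the work surface at z = 0. Lengths are in m, angles in rad, forces in N, time in s.
With the tool pointing down it reaches from about 0.4 to 0.85 m from the base axis. Payload 4.5 kg.
Tool frame: the origin (TCP) lies on the mounting face of the last link; the fingertips stand 173 mm ahead of it and the grasp point (between the pads) lies 155 mm ahead of it (manip.nose_length is the distance from the TCP to the fingertips, in m); y points along the fingers, x is the direction in which the jaws open and shut, and the axes are right-handed (so a half turn about y gives the same grasp; the last joint's range is limited). The gripper opens to 85 mm and grips with 20 to 120 N. Pads are 22 mm wide; open, the fingers measure 114 mm over their backs; the gripper's body (76 mm by 85 mm) begins 54 mm behind the grasp point. The pads swing forward as they close: fully open they stand 13 mm farther back than shut.
Start: joints at [-1.249, 0.689, -0.195, 1.565, 0.157, 0.902, -0.215], TCP at [0.177, 0.599, 0.405] pointing down, gripper open.
Joint ranges: [-3.01, 3.01], [-0.46, 2.08], [-1.47, 1.51], [0.13, 2.56], [-1, 4.14], [0.04, 2.09], [-2.66, 2.66]. Speed limits (rad/s): [2.57, 2.57, 3.14, 3.14, 3.14, 3.14, 3.14].

INTERFACE

Orientations are given as a rotation vector (axis times angle).
In Python, from rig import manip, cams gives the robot as it stands.
- The arm moves only by the tool drive_tool, never from a script. Its argument "targets" is a list of rows, each an object with "grip": the gripper command: -1 is shut, 1 is fully open, values between are in proportion; "slide": the shift along the world's x, y, z scaled (see below), a list of three; "rot": the turn, a rotation vector about the world's x, y, z scaled (see below), a list of three. In form: [{"grip": grip, "slide": [dx, dy, dz], "rot": [rx, ry, rz]}, ...]. A call has exactly 10 rows; each row shifts and turns the commanded pose from where the row before left it; what a row does not reach is not made up. The controller multiplies each number of a shift by 0.04 m and each number of a turn by 60 degrees. A row lasts 1/8 s, in which the tool goes at most 62.5 mm and 10.7 degrees, less where a joint would pass 70% of its speed; a pose out of reach is approached as far as the arm can. A call with a number of a shift or a turn outside -1 to 1 is refused whole. A call with a gripper value outside its range is refused whole. The fingers move at their own pace and stop on an object; "squeeze" is the grip in N (left out, the last holds). Time passes only in rows, so rows that do not move let the fingers close, or fill a call up. It gives the time, the measured TCP pose, the force and the opening at its end, in the units of the state.
- manip.get_state(): the state, without advancing time (a new reading comes with each control period).
- cams.snapshot(name): name is "scene" or "top"; returns (picture, depth): 384x512x3 uint8, red, green, blue; 384x512 float32, m along the optical axis (not along the pixel's ray), 0 where there is no reading.
- cams.get_calibration(name): a dict with "fx", "fy", "cx", "cy" (pixels), "R" (3x3) and "t" (3): a world point X has camera coordinates R X + t. Camera axes: x right, y down, z forward; pixel columns grow to the right and rows downward; lengths in m; the calibration is good to about 2 mm. A picture is of the moment at which its call begins. get_calibration takes no time and is no camera call.
- manip.sign_off(): hands the job in, once; it reports no verdict.
Trained networks look in the newest picture that a camera, given by its name, has taken for a name from the list of things; names that differ only in an ending like _2 or _b are one class to them, and where a whole thing is asked for, a point or a joint stands for the part that bears it (a point fixed in the world has none). Each returns a list of dicts, best first, with "conf" (0 to 1); they miss things now and then, are a little off and sometimes report something else, mostly with a low value. They report only what shows in the picture. A call takes as long as a camera call.
- cams.search_frame(camera, name): "position" ([x, y, z] in m, in world coordinates, good to about 4 mm: the middle of the surface that is visible of it).
- cams.outline_of(camera, name): "pixels" (384x512 bool, what is visible of it).
- cams.tip_of(camera, name): "position" ([x, y, z] in m, in world coordinates, good to about 4 mm: a listed point, or the origin of a listed thing).
The state is a dict: "time_s": time; "q": joint angles; "qvel": joint speeds; "tau": joint torques, N m; "position": TCP position; "ee_rot": TCP orientation; "force": force on the tool from outside, world axes, zero at the start; "torque": the same for the moment, N m; "opening": opening from 0.0 (shut) to 1.0 (fully open).
Only numpy, scipy, OpenCV 4.12 (cv2) and the standard library are available. Lean on these libraries where they do the work, as an engineer would, in place of code of your own. Each camera call takes 0.05 s, during which the arm holds its last target. There are 200 camera calls.

TASK

Open the coolant filter pot, the one with the blue lid: turn its lid anticlockwise (seen from above) until its lugs reach the slots, lift it free, and lay it right way up, flat in the steel drip tray, without dropping it. Do not touch the yellow lid of the other pot.

Things in the scene. Friction and masses are not known exactly. Their poses are not given: they have to be found in the camera images.
- filter_pot: Fixed round aluminium pot, 132 mm wide, 87 high. Origin: centre of underside. The lid sits on a ledge at 70 mm inside a dark collar (radius 49 to 64, top 87). Its two slots, 52 deg wide gaps backed by white, are centred on the pot's +x and -x. Lugs lock clockwise of the slots, under the collar; a stop ends each slot anticlockwise. Free to lift with lid x within 12 deg of pot x (either way round).
- filter_lid: Blue lid, loose, 0.25 kg, turns easily with 2 mm play. Starts locked, 45 to 75 deg clockwise of the slots. Origin: centre of underside, z up. Disc 92 mm wide, 10 thick; upright grip bar along its x, 64 long, 16 thick, from 10 to 55 mm above the origin. Two steel lugs on the rim at its +x and -x (in line with the bar), 16 wide, 8 thick, reaching 56 mm from the centre.
- tray: The drip tray: an open square tray of bare steel, 200 x 200 mm outside, 25 mm high, walls and floor 5 mm thick, fixed to the bench. Origin: centre of its underside; the inner floor is 5 mm above it.
- grease_lid: The yellow lid of the other pot (grease), locked on it; same shapes and sizes as the blue lid and its pot. Origin: centre of the lid's underside, 70 mm above the bench. Not to be touched.

How it is judged:
By the outcome, as a careful person would: the job done as asked, in the order asked, and still so for the second after the job is handed in, with the robot touching nothing.
It also fails if it takes over 51 s, if anything falls off the work surface, if the arm or the gripper's body presses on something with over 40 N, if the wrist force passes 120 N, or if a joint passes its speed limit or range.

## Working session

There is one attempt and no reset: what is moved stays moved. The work goes in short steps, Python scripts to look and compute and a tool call to move; the robot and the scene stay as the last step left them, time stands still between calls to the robot, and variables do not carry over. Pictures are saved under pics/ and viewed, about 8 in all and at most 12, crops included, and the job is handed in when it is done.

Besides the shell and the picture viewer there is one more tool, called after "Call:" as name([rows], argument=value, ...), one row to a line, values as JSON. drive_tool: Moves the arm, as the interface text tells. Shifts and turns lie within -1 to 1; 1 stands for 0.04 m of shift or 60 degrees of turn. Its arguments: {"type":"object","properties":{"targets":{"type":"array","items":{"type":"object","properties":{"grip":{"type":"number"},"slide":{"type":"array","items":{"type":"number","minimum":-1,"maximum":1}},"rot":{"type":"array","items":{"type":"number","minimum":-1,"maximum":1}}}}},"squeeze":{"type":"number"}},"required":["targets"]}

```bash
ls; mkdir -p pics
cat > h.py <<'E'
import numpy as np, cv2
from rig import manip, cams
from scipy.spatial.transform import Rotation as Ro
def pts(name,depth,mask=None):
    c=cams.get_calibration(name); v,u=np.nonzero((depth>0) if mask is None else (mask&(depth>0)))
    z=depth[v,u]; P=np.c_[(u-c['cx'])/c['fx']*z,(v-c['cy'])/c['fy']*z,z]
    return (P-np.array(c['t']))@np.array(c['R'])
def proj(name,X):
    c=cams.get_calibration(name); p=np.array(c['R'])@np.array(X)+np.array(c['t'])
    return c['fx']*p[0]/p[2]+c['cx'],c['fy']*p[1]/p[2]+c['cy']
def st():
    s=manip.get_state(); R=Ro.from_rotvec(s['ee_rot']).as_matrix()
    print('t',round(s['time_s'],2),'pos',np.round(s['position'],4),'x',np.round(R[:,0],3),'z',np.round(R[:,2],3),'F',np.round(s['force'],1),'T',np.round(s['torque'],2),'op',round(s['opening'],3),'q',np.round(s['q'],2))
    return s
E
python3 - <<'E'
from h import *
st()
ims=[]
for n in ('top','scene'):
    im,d=cams.snapshot(n); ims.append(im[...,::-1]); np.save(n+'_d.npy',d); cv2.imwrite(n+'.png',im[...,::-1])
    for k in ('filter_pot','filter_lid','tray','grease_lid'):
        r=cams.search_frame(n,k); t=cams.tip_of(n,k); o=cams.outline_of(n,k)
        print(n,k,[(np.round(a['position'],3),round(a['conf'],2)) for a in r[:2]],[(np.round(a['position'],3),round(a['conf'],2)) for a in t[:2]])
        if o:
            m=o[0]['pixels']; P=pts(n,d,m); print('   ',m.sum(),np.round(np.percentile(P,[2,50,98],axis=0),3).tolist()); np.save(f'{n}_{k}.npy',m)
    c=cams.get_calibration(n); print(n,'cam centre',np.round(-np.array(c['R']).T@c['t'],3))
cv2.imwrite('pics/a.png',ims[0]);cv2.imwrite('pics/b.png',ims[1])
E
```

```text
pics
t 0.0 pos [0.1773 0.599  0.4039] x [ 0.284  0.959 -0.002] z [-0.959  0.284 -0.   ] F [-0.5  0.6  0.4] T [ 0.02 -0.01  0.03] op 0.999 q [-1.25  0.69 -0.19  1.57  0.16  0.9  -0.22]
top filter_pot [(array([0.557, 0.292, 0.082]), 0.97), (array([ 0.564, -0.267,  0.007]), 0.46)] [(array([ 0.566,  0.31 , -0.001]), 0.89)]
    2151 [[0.506, 0.249, 0.003], [0.559, 0.29, 0.081], [0.627, 0.373, 0.09]]
top filter_lid [(array([0.562, 0.308, 0.075]), 0.65)] [(array([0.566, 0.312, 0.065]), 0.73)]
    1558 [[0.526, 0.272, 0.077], [0.566, 0.305, 0.082], [0.61, 0.353, 0.127]]
top tray [(array([ 0.561, -0.267,  0.008]), 0.89), (array([0.567, 0.034, 0.072]), 0.42)] [(array([ 0.563, -0.264,  0.002]), 0.59)]
    8654 [[0.469, -0.364, 0.003], [0.567, -0.267, 0.006], [0.666, -0.164, 0.027]]
top grease_lid [(array([0.565, 0.036, 0.072]), 0.68)] [(array([0.568, 0.036, 0.062]), 0.7)]
    1623 [[0.528, -0.003, 0.073], [0.568, 0.038, 0.082], [0.611, 0.079, 0.127]]
top cam centre [0.451 0.017 0.911]
scene filter_pot [(array([0.619, 0.309, 0.065]), 0.83)] [(array([0.568, 0.037, 0.066]), 0.74), (array([0.568, 0.315, 0.001]), 0.68)]
    2949 [[0.512, 0.253, 0.003], [0.617, 0.308, 0.061], [0.631, 0.371, 0.088]]
scene filter_lid [(array([0.58 , 0.318, 0.078]), 0.89)] [(array([0.564, 0.316, 0.07 ]), 0.91)]
    1251 [[0.53, 0.274, 0.074], [0.578, 0.317, 0.081], [0.608, 0.354, 0.125]]
scene tray [(array([ 0.568, -0.261,  0.006]), 0.8)] [(array([ 0.563, -0.261, -0.002]), 0.7)]
    4964 [[0.465, -0.364, 0.002], [0.572, -0.262, 0.005], [0.672, -0.159, 0.025]]
scene grease_lid [(array([0.585, 0.043, 0.082]), 0.86)] [(array([0.57 , 0.039, 0.062]), 0.67)]
    1112 [[0.537, -0.002, 0.073], [0.58, 0.045, 0.086], [0.611, 0.078, 0.125]]
scene cam centre [1.247 0.218 0.613]
```

View pics/a.png

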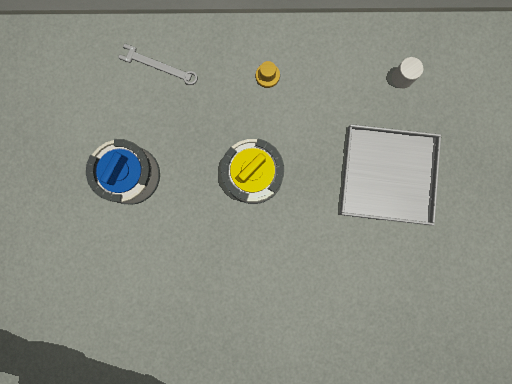

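View pics/b.png

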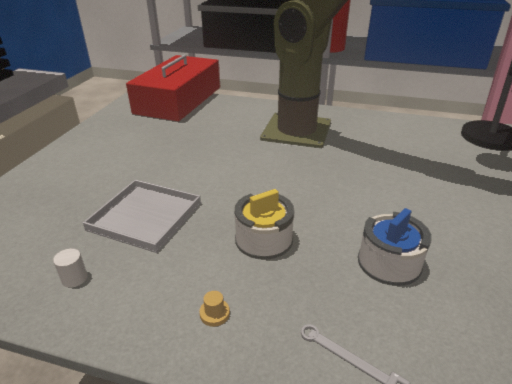

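Top: blue pot at (120,172), yellow at (251,171), tray at (390,175). White slots show at about (103,150) and (133,195) on the blue pot. Next I'll measure the bar and slot angles.

Run:
```python
from h import *
for n in ('top','scene'):
    im=cv2.imread(n+'.png'); d=np.load(n+'_d.npy'); P=pts(n,d); v,u=np.nonzero(d>0); col=im[v,u].astype(int)
    m=np.load(f'{n}_filter_lid.npy'); L=pts(n,d,m)
    B=L[L[:,2]>0.118]; print(n,'bar top z',np.round(np.percentile(B[:,2],[5,50,95]),4),len(B))
    c,(w,h),a=cv2.minAreaRect(B[:,:2].astype(np.float32)*1000); print('rect',c,w,h,a)
    e=np.linalg.svd(B[:,:2]-B[:,:2].mean(0),full_matrices=False)[2][0]; print('bar ang',np.degrees(np.arctan2(e[1],e[0]))%180,'mean',B[:,:2].mean(0))
    # collar ring top: dark points z 0.082-.095 near
    near=np.hypot(P[:,0]-.566,P[:,1]-.314)<.075
    dark=near&(col.max(1)<80)&(P[:,2]>.082)&(P[:,2]<.095)
    D=P[dark][:,:2]; A=np.c_[2*D,np.ones(len(D))]; s=np.linalg.lstsq(A,(D**2).sum(1),rcond=None)[0]
    print('collar fit',s[:2],np.sqrt(s[2]+s[0]**2+s[1]**2),np.median(P[dark][:,2]),len(D))
    C=np.array([.566,.314]); r=np.hypot(*(P[:,:2]-C).T)
    white=(r>.048)&(r<.066)&(col.min(1)>140)&(P[:,2]>.05)
    for nm,mk in (('white',white),('dark',dark)):
        th=np.degrees(np.arctan2(P[mk,1]-C[1],P[mk,0]-C[0]))%360
        print(nm,'hist10',np.histogram(th,np.arange(0,361,10))[0].tolist())
    th=np.radians(np.degrees(np.arctan2(P[white,1]-C[1],P[white,0]-C[0])))
    print('slot axis',np.degrees(np.angle(np.exp(2j*th).sum())/2)%180, 'z',np.percentile(P[white,2],[5,50,95]))
    t=np.load(f'{n}_tray.npy'); T=pts(n,d,t); W=T[(T[:,2]>-.005)]
    print('tray',cv2.minAreaRect(W[:,:2].astype(np.float32)*1000),np.percentile(T[:,2],[5,50,95]))
im=cv2.imread('top.png')[125:220,70:300]; cv2.imwrite('pics/c.png',cv2.resize(im,None,fx=3.4,fy=3.4,interpolation=cv2.INTER_CUBIC))
```

```text
top bar top z [0.1204 0.1252 0.1274] 292
rect (568.4685668945312, 312.52886962890625) 16.41552734375 63.20384979248047 64.09516906738281
bar ang 152.60492789196303 mean [0.568266   0.31151022]
collar fit [0.56848186 0.31236118] 0.05517518834272753 0.08758504873115404 313
white hist10 [8, 33, 34, 37, 35, 22, 0, 0, 0, 0, 0, 3, 1, 0, 0, 0, 0, 0, 2, 28, 29, 27, 28, 28, 5, 0, 0, 0, 0, 1, 0, 3, 4, 4, 4, 7]
dark hist10 [15, 0, 0, 0, 0, 5, 20, 20, 23, 21, 15, 14, 10, 6, 14, 6, 8, 7, 13, 4, 1, 0, 1, 0, 10, 9, 7, 13, 10, 11, 12, 11, 5, 5, 6, 11]
slot axis 31.937836654409022 z [0.06915552 0.07351339 0.08278048]
tray ((566.6907348632812, -268.32366943359375), (212.2569122314453, 200.86460876464844), 83.10553741455078) [0.00328227 0.00618875 0.02537002]
scene bar top z [0.1202 0.124  0.1256] 197
rect (568.361572265625, 313.546630859375) 16.197933197021484 63.09159851074219 63.51944351196289
bar ang 152.79682493375296 mean [0.57068135 0.31310125]
collar fit [0.57406747 0.31082104] 0.05624272227853152 0.08446746690420091 139
white hist10 [3, 11, 15, 14, 19, 16, 3, 0, 0, 0, 0, 0, 0, 0, 0, 0, 0, 0, 1, 10, 10, 12, 15, 3, 0, 0, 0, 0, 0, 0, 0, 0, 0, 0, 0, 0]
dark hist10 [8, 0, 0, 0, 0, 8, 9, 0, 3, 2, 5, 6, 8, 8, 7, 2, 0, 0, 2, 0, 0, 0, 0, 0, 1, 2, 1, 0, 5, 5, 7, 7, 11, 10, 11, 11]
slot axis 35.24894434519911 z [0.06930239 0.07917318 0.08081966]
tray ((564.2517700195312, -275.3791198730469), (230.7985382080078, 202.60638427734375), 83.75159454345703) [0.0024845  0.00496818 0.02335988]
```

View pics/c.png

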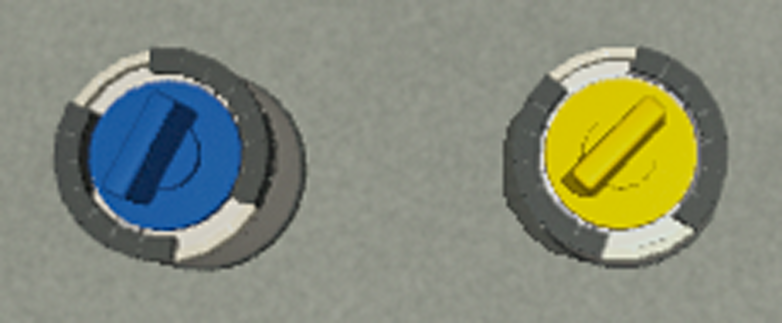

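Top crop: blue bar runs at about 154° in the world, slots at about 33°/213°, so roughly +60° anticlockwise is needed. The collar and bar both fit a centre of (0.568, 0.313), with bar top at 0.125, which matches the text. Moving above it now.

Call:
drive_tool([
  {"grip":1,"slide":[0.98,-0.715,0],"rot":[0,0,-0.016]},
  {"grip":1,"slide":[0.98,-0.715,0],"rot":[0,0,-0.016]},
  {"grip":1,"slide":[0.98,-0.715,0],"rot":[0,0,-0.016]},
  {"grip":1,"slide":[0.98,-0.715,0],"rot":[0,0,-0.016]},
  {"grip":1,"slide":[0.98,-0.715,0],"rot":[0,0,-0.016]},
  {"grip":1,"slide":[0.98,-0.715,0],"rot":[0,0,-0.016]},
  {"grip":1,"slide":[0.98,-0.715,0],"rot":[0,0,-0.016]},
  {"grip":1,"slide":[0.98,-0.715,0],"rot":[0,0,-0.016]},
  {"grip":1,"slide":[0.98,-0.715,0],"rot":[0,0,-0.016]},
  {"grip":1,"slide":[0.95,-0.715,0],"rot":[0,0,-0.016]},
])

```text
time_s: 2.55
position: [0.5695, 0.3122, 0.4048]
ee_rot: [-1.391, -0.867, 0.867]
force: [0.3, 0.4, -0.1]
opening: 0.998
```

Run:
```python
from h import *
s=st(); R=Ro.from_rotvec(s['ee_rot']).as_matrix(); print('y',R[:,1],'jaw ang',np.degrees(np.arctan2(R[1,0],R[0,0])))
# slot edges with refined centre
im=cv2.imread('top.png'); d=np.load('top_d.npy'); P=pts('top',d); v,u=np.nonzero(d>0); col=im[v,u].astype(int)
C=np.array([.5684,.313]); r=np.hypot(*(P[:,:2]-C).T)
w=(r>.05)&(r<.064)&(col.min(1)>140)&(P[:,2]>.05); th=np.degrees(np.arctan2(P[w,1]-C[1],P[w,0]-C[0]))%360
for a,b in ((-20,90),(160,270)):
    t=(th+20)%360-20; t=t[(t>a)&(t<b)]; print(np.percentile(t,[2,5,50,95,98]))
dk=(r>.05)&(r<.064)&(col.max(1)<110)&(P[:,2]>.075); th=np.degrees(np.arctan2(P[dk,1]-C[1],P[dk,0]-C[0]))%360
print(np.histogram(th,np.arange(0,361,4))[0].tolist())
```

```text
t 2.55 pos [0.5695 0.3122 0.4048] x [0.44  0.898 0.   ] z [-0.898  0.44  -0.   ] F [ 0.3  0.4 -0.1] T [ 0.06 -0.02 -0.06] op 0.998 q [-0.47  0.72 -0.19  1.49  0.16  0.95  0.41]
y [ 2.26479127e-04  3.41033773e-04 -9.99999916e-01] jaw ang 63.87360159221695
[ 6.59278102 12.63936892 35.60931313 55.97001236 57.59935303]
[188.78843601 189.75592405 212.49752091 236.18779673 238.52699714]
[13, 14, 2, 0, 1, 0, 1, 0, 1, 0, 2, 1, 1, 2, 5, 14, 15, 12, 15, 12, 12, 12, 14, 15, 12, 16, 11, 14, 14, 11, 13, 15, 11, 12, 14, 11, 14, 15, 12, 12, 14, 14, 13, 16, 12, 17, 12, 7, 0, 0, 0, 1, 0, 0, 0, 0, 0, 0, 0, 1, 17, 16, 14, 15, 17, 14, 15, 17, 12, 13, 13, 14, 16, 12, 15, 13, 16, 8, 15, 11, 16, 13, 10, 14, 13, 12, 14, 12, 14, 15]
```

Call:
drive_tool([
  {"grip":1,"slide":[-0.03,0.02,-0.5],"rot":[0,0,0]},
  {"grip":1,"slide":[0,0,-0.5],"rot":[0,0,0]},
  {"grip":1,"slide":[0,0,-0.5],"rot":[0,0,0]},
  {"grip":1,"slide":[0,0,-0.5],"rot":[0,0,0]},
  {"grip":1,"slide":[0,0,-0.5],"rot":[0,0,0]},
  {"grip":1,"slide":[0,0,-0.4],"rot":[0,0,0]},
  {"grip":1,"slide":[0,0,-0.35],"rot":[0,0,0]},
  {"grip":1,"slide":[0,0,-0.25],"rot":[0,0,0]},
  {"grip":1,"slide":[0,0,0],"rot":[0,0,0]},
  {"grip":1,"slide":[0,0,0],"rot":[0,0,0]},
])

```text
time_s: 3.8
position: [0.5672, 0.3143, 0.2653]
ee_rot: [-1.391, -0.869, 0.867]
force: [0.1, 0.8, -0.0]
opening: 1.001
```

Run:
```python
from h import *
st()
im,_=cams.snapshot('scene'); im2,_=cams.snapshot('top')
u,v=map(int,proj('scene',[.568,.313,.12])); print(u,v)
a=cv2.resize(im[v-90:v+90,u-100:min(u+100,512),::-1],None,fx=2.4,fy=2.4)
u,v=map(int,proj('top',[.568,.313,.12])); b=im2[max(v-90,0):v+90,max(u-75,0):u+75,::-1]; b=cv2.resize(b,None,fx=2.4,fy=2.4)
h=min(a.shape[0],b.shape[0]); cv2.imwrite('pics/d.png',np.hstack([a[:h],b[:h]])[:, :800])
```

```text
t 3.8 pos [0.5672 0.3143 0.2653] x [0.44  0.898 0.001] z [-0.898  0.44  -0.001] F [ 0.1  0.8 -0. ] T [ 0.02 -0.04 -0.04] op 1.001 q [-0.49  0.89 -0.16  1.6   0.21  0.67  0.36]
400 217
```

View pics/d.png

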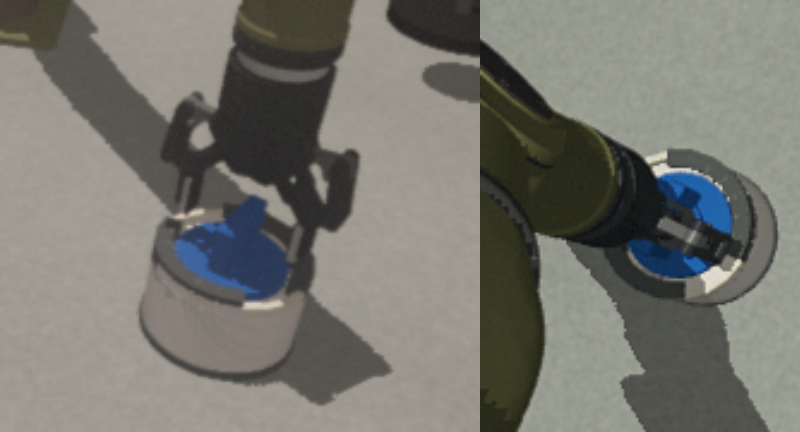

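The fingers straddle the bar in both views. I'll centre by about 1 mm and close.

Call:
drive_tool([
  {"grip":1,"slide":[0.03,-0.03,0],"rot":[0,0,0]},
  {"grip":-1,"slide":[0,0,0],"rot":[0,0,0]},
  {"grip":-1,"slide":[0,0,0],"rot":[0,0,0]},
  {"grip":-1,"slide":[0,0,0],"rot":[0,0,0]},
  {"grip":-1,"slide":[0,0,0],"rot":[0,0,0]},
  {"grip":-1,"slide":[0,0,0],"rot":[0,0,0]},
  {"grip":-1,"slide":[0,0,0],"rot":[0,0,0]},
  {"grip":-1,"slide":[0,0,0],"rot":[0,0,0]},
  {"grip":-1,"slide":[0,0,0],"rot":[0,0,0]},
  {"grip":-1,"slide":[0,0,0],"rot":[0,0,0]},
], squeeze=40)

```text
time_s: 5.15
position: [0.5682, 0.3131, 0.2648]
ee_rot: [-1.391, -0.868, 0.867]
force: [0.4, 0.4, 0.3]
opening: 0.184
```

```bash
python3 -c "
from h import *
st()"
```

```text
t 5.15 pos [0.5682 0.3131 0.2648] x [0.44  0.898 0.001] z [-0.898  0.44  -0.   ] F [0.4 0.4 0.3] T [ 0.07 -0.12 -0.04] op 0.184 q [-0.49  0.9  -0.16  1.6   0.21  0.67  0.36]
```

Call:
drive_tool([
  {"grip":-1,"slide":[0,0,0],"rot":[0,0,0.06]},
  {"grip":-1,"slide":[0,0,0],"rot":[0,0,0.06]},
  {"grip":-1,"slide":[0,0,0],"rot":[0,0,0.06]},
  {"grip":-1,"slide":[0,0,0],"rot":[0,0,0.06]},
  {"grip":-1,"slide":[0,0,0],"rot":[0,0,0.06]},
  {"grip":-1,"slide":[0,0,0],"rot":[0,0,0.06]},
  {"grip":-1,"slide":[0,0,0],"rot":[0,0,0.06]},
  {"grip":-1,"slide":[0,0,0],"rot":[0,0,0.06]},
  {"grip":-1,"slide":[0,0,0],"rot":[0,0,0.06]},
  {"grip":-1,"slide":[0,0,0],"rot":[0,0,0]},
])

```text
time_s: 6.4
position: [0.5682, 0.3127, 0.2648]
ee_rot: [-1.155, -1.29, 1.29]
force: [0.1, -0.2, 1.4]
opening: 0.177
```

```bash
python3 -c "
from h import *
s=st(); R=Ro.from_rotvec(s['ee_rot']).as_matrix(); print(np.degrees(np.arctan2(R[1,0],R[0,0])))"
```

```text
t 6.4 pos [0.5682 0.3127 0.2648] x [-0.11   0.994 -0.   ] z [-0.994 -0.11   0.   ] F [ 0.1 -0.2  1.4] T [0.04 0.01 0.1 ] op 0.177 q [-0.41  0.91 -0.31  1.59  0.39  0.71  0.78]
96.29160778338206
```

Call:
drive_tool([
  {"grip":-1,"slide":[0,0,0],"rot":[0,0,0.06]},
  {"grip":-1,"slide":[0,0,0],"rot":[0,0,0.06]},
  {"grip":-1,"slide":[0,0,0],"rot":[0,0,0.06]},
  {"grip":-1,"slide":[0,0,0],"rot":[0,0,0.06]},
  {"grip":-1,"slide":[0,0,0],"rot":[0,0,0.06]},
  {"grip":-1,"slide":[0,0,0],"rot":[0,0,0.06]},
  {"grip":-1,"slide":[0,0,0],"rot":[0,0,0.06]},
  {"grip":-1,"slide":[0,0,0],"rot":[0,0,0.05]},
  {"grip":-1,"slide":[0,0,0],"rot":[0,0,0]},
  {"grip":-1,"slide":[0,0,0],"rot":[0,0,0]},
])

```text
time_s: 7.65
position: [0.5681, 0.3128, 0.2648]
ee_rot: [-0.862, -1.637, 1.637]
force: [-0.0, -0.6, 3.1]
opening: 0.181
```

Run:
```python
from h import *
s=st(); R=Ro.from_rotvec(s['ee_rot']).as_matrix(); print(np.degrees(np.arctan2(R[1,0],R[0,0])))
im,_=cams.snapshot('scene'); im2,_=cams.snapshot('top')
u,v=map(int,proj('scene',[.568,.313,.09]))
a=cv2.resize(im[v-60:v+60,u-65:u+65,::-1],None,fx=3,fy=3)
u,v=map(int,proj('top',[.568,.313,.09])); b=cv2.resize(im2[v-60:v+60,u-65:u+65,::-1],None,fx=3,fy=3)
cv2.imwrite('pics/e.png',np.hstack([a,b]))
```

```text
t 7.65 pos [0.5681 0.3128 0.2648] x [-0.566  0.825 -0.   ] z [-0.825 -0.566  0.   ] F [-0.  -0.6  3.1] T [-0.01  0.14  0.06] op 0.181 q [-0.34  0.92 -0.44  1.59  0.53  0.75  1.15]
124.45889535735036
```

View pics/e.png

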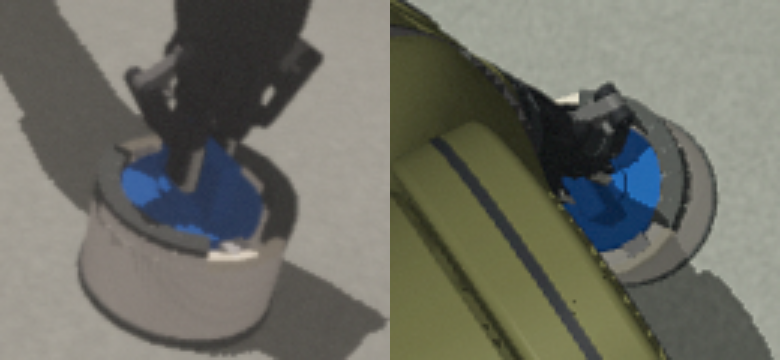

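In the top view (right half) the lug sits in the white slot at about (640,245). Lifting gently while watching the force.

Call:
drive_tool([
  {"grip":-1,"slide":[0,0,0.1],"rot":[0,0,0]},
  {"grip":-1,"slide":[0,0,0.1],"rot":[0,0,0]},
  {"grip":-1,"slide":[0,0,0.1],"rot":[0,0,0]},
  {"grip":-1,"slide":[0,0,0.1],"rot":[0,0,0]},
  {"grip":-1,"slide":[0,0,0.1],"rot":[0,0,0]},
  {"grip":-1,"slide":[0,0,0.1],"rot":[0,0,0]},
  {"grip":-1,"slide":[0,0,0],"rot":[0,0,0]},
  {"grip":-1,"slide":[0,0,0],"rot":[0,0,0]},
  {"grip":-1,"slide":[0,0,0],"rot":[0,0,0]},
  {"grip":-1,"slide":[0,0,0],"rot":[0,0,0]},
])

```text
time_s: 9.0
position: [0.5681, 0.3129, 0.2885]
ee_rot: [-0.861, -1.637, 1.638]
force: [0.0, 0.0, -3.6]
opening: 0.184
```

Only the lid's weight on the wrist: it came free. Raising it further, then carrying.

Call:
drive_tool([
  {"grip":-1,"slide":[0,0,0.3],"rot":[0,0,0]},
  {"grip":-1,"slide":[0,0,0.3],"rot":[0,0,0]},
  {"grip":-1,"slide":[0,0,0.3],"rot":[0,0,0]},
  {"grip":-1,"slide":[0,0,0.3],"rot":[0,0,0]},
  {"grip":-1,"slide":[0,0,0.3],"rot":[0,0,0]},
  {"grip":-1,"slide":[0,0,0.3],"rot":[0,0,0]},
  {"grip":-1,"slide":[0,0,0.3],"rot":[0,0,0]},
  {"grip":-1,"slide":[0,0,0.3],"rot":[0,0,0]},
  {"grip":-1,"slide":[0,0,0.1],"rot":[0,0,0]},
  {"grip":-1,"slide":[0,0,0],"rot":[0,0,0]},
])

```text
time_s: 10.25
position: [0.5682, 0.3129, 0.3889]
ee_rot: [-0.861, -1.638, 1.637]
force: [-0.1, -0.3, -3.2]
opening: 0.177
```

Run:
```python
from h import *
st()
im,d=cams.snapshot('scene'); cv2.imwrite('pics/f.png',im[...,::-1])
o=cams.outline_of('scene','filter_lid')
if o:
    P=pts('scene',d,o[0]['pixels']); print(o[0]['conf'],np.round(np.percentile(P,[2,10,50,90,98],axis=0),3))
```

```text
t 10.25 pos [0.5682 0.3129 0.3889] x [-0.567  0.824  0.   ] z [-0.824 -0.567 -0.   ] F [-0.1 -0.3 -3.2] T [-0.02  0.   -0.08] op 0.177 q [-0.3   0.78 -0.52  1.49  0.43  0.99  1.23]
0.57 [[0.537 0.272 0.196]
 [0.555 0.28  0.201]
 [0.589 0.314 0.204]
 [0.608 0.342 0.237]
 [0.612 0.351 0.248]]
```

View pics/f.png

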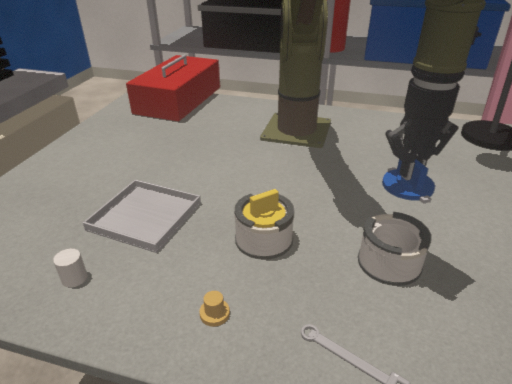

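The lid hangs level at (408,183), pot empty at (395,245). The disc top is at 0.204, so the underside is at 0.194, which is 0.195 below the TCP with no slip. Carrying to the tray, passing well above the yellow lid.

Call:
drive_tool([
  {"grip":-1,"slide":[0,-0.4,0],"rot":[0,0,-0.025]},
  {"grip":-1,"slide":[0,-0.72,0],"rot":[0,0,-0.025]},
  {"grip":-1,"slide":[0,-0.72,0],"rot":[0,0,-0.025]},
  {"grip":-1,"slide":[0,-0.72,0],"rot":[0,0,-0.025]},
  {"grip":-1,"slide":[0,-0.72,0],"rot":[0,0,-0.025]},
  {"grip":-1,"slide":[0,-0.72,0],"rot":[0,0,-0.025]},
  {"grip":-1,"slide":[0,-0.72,0],"rot":[0,0,-0.025]},
  {"grip":-1,"slide":[0,-0.72,0],"rot":[0,0,-0.025]},
  {"grip":-1,"slide":[0,-0.72,0],"rot":[0,0,-0.025]},
  {"grip":-1,"slide":[0,-0.72,0],"rot":[0,0,-0.025]},
])

```text
time_s: 11.6
position: [0.5677, 0.0354, 0.3885]
ee_rot: [-1.03, -1.452, 1.454]
force: [0.6, -0.2, -4.3]
opening: 0.186
```

Call:
drive_tool([
  {"grip":-1,"slide":[0,-0.72,0],"rot":[0,0,-0.025]},
  {"grip":-1,"slide":[0,-0.72,0],"rot":[0,0,-0.025]},
  {"grip":-1,"slide":[0,-0.72,0],"rot":[0,0,-0.025]},
  {"grip":-1,"slide":[0,-0.72,0],"rot":[0,0,-0.025]},
  {"grip":-1,"slide":[0,-0.72,0],"rot":[0,0,-0.025]},
  {"grip":-1,"slide":[0,-0.72,0],"rot":[0,0,-0.025]},
  {"grip":-1,"slide":[0,-0.72,0],"rot":[0,0,-0.025]},
  {"grip":-1,"slide":[0,-0.72,0],"rot":[0,0,-0.025]},
  {"grip":-1,"slide":[0,-0.72,0],"rot":[0,0,0]},
  {"grip":-1,"slide":[0,-0.72,0],"rot":[0,0,0]},
])

```text
time_s: 12.85
position: [0.567, -0.2523, 0.3884]
ee_rot: [-1.145, -1.302, 1.305]
force: [0.5, 0.0, -3.3]
opening: 0.18
```

```bash
python3 -c "
from h import *
st()
im,d=cams.snapshot('scene')
for n in ('filter_lid','tray'):
    o=cams.outline_of('scene',n)
    if o: print(n,o[0]['conf'],np.round(np.percentile(pts('scene',d,o[0]['pixels']),[2,50,98],axis=0),3).tolist())
"
```

```text
t 12.85 pos [ 0.567  -0.2523  0.3884] x [-0.129  0.992 -0.   ] z [-0.992 -0.129  0.001] F [ 0.5  0.  -3.3] T [-0.04 -0.03  0.02] op 0.18 q [ 0.59  0.73 -0.45  1.59  0.38  0.91  1.71]
filter_lid 0.82 [[0.319, -0.446, -0.0], [0.586, -0.243, 0.203], [0.62, -0.208, 0.248]]
tray 0.7 [[0.463, -0.365, 0.002], [0.57, -0.265, 0.005], [0.672, -0.159, 0.025]]
```

Call:
drive_tool([
  {"grip":-1,"slide":[0,-0.3,-0.2],"rot":[0,0,0]},
  {"grip":-1,"slide":[0,0,-0.5],"rot":[0,0,0]},
  {"grip":-1,"slide":[0,0,-0.6],"rot":[0,0,0]},
  {"grip":-1,"slide":[0,0,-0.6],"rot":[0,0,0]},
  {"grip":-1,"slide":[0,0,-0.6],"rot":[0,0,0]},
  {"grip":-1,"slide":[0,0,-0.6],"rot":[0,0,0]},
  {"grip":-1,"slide":[0,0,-0.6],"rot":[0,0,0]},
  {"grip":-1,"slide":[0,0,-0.4],"rot":[0,0,0]},
  {"grip":-1,"slide":[0,0,-0.2],"rot":[0,0,0]},
  {"grip":-1,"slide":[0,0,0],"rot":[0,0,0]},
])

```text
time_s: 14.25
position: [0.5682, -0.2622, 0.2165]
ee_rot: [-1.144, -1.305, 1.305]
force: [0.2, -0.7, -3.3]
opening: 0.177
```

Run:
```python
from h import *
st()
im,d=cams.snapshot('scene'); cv2.imwrite('pics/g.png',cv2.resize(im[100:280,50:250,::-1],None,fx=3,fy=3))
o=cams.outline_of('scene','filter_lid')
P=pts('scene',d,o[0]['pixels']); P=P[(P[:,2]>.008)&(P[:,2]<.05)]; print(np.round(np.percentile(P,[2,20,50,80,98],axis=0),4).tolist())
```

```text
t 14.25 pos [ 0.5682 -0.2622  0.2165] x [-0.131  0.991  0.   ] z [-0.991 -0.131  0.   ] F [ 0.2 -0.7 -3.3] T [ 0.03 -0.01 -0.01] op 0.177 q [ 0.54  0.96 -0.34  1.68  0.51  0.59  1.61]
[[0.5262, -0.3021, 0.0225], [0.5604, -0.2726, 0.0293], [0.5844, -0.2494, 0.0308], [0.6016, -0.232, 0.0327], [0.6203, -0.2172, 0.0468]]
```

View pics/g.png

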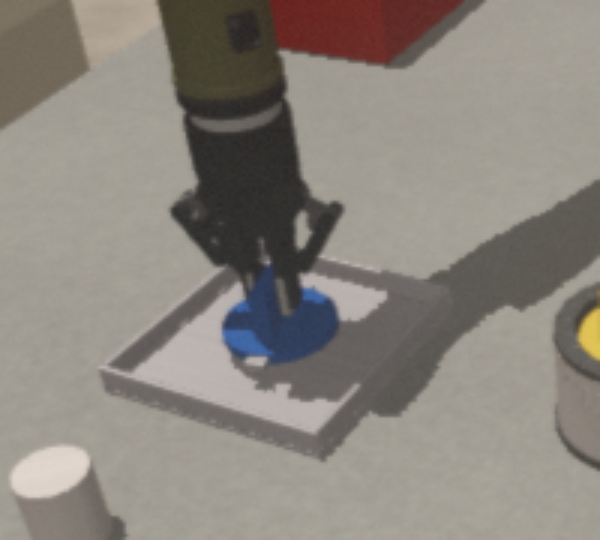

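The lid is over the tray middle at about (280,325), with its underside about 16 mm above the floor. Lowering slowly.

Call:
drive_tool([
  {"grip":-1,"slide":[0,0,-0.1],"rot":[0,0,0]},
  {"grip":-1,"slide":[0,0,-0.08],"rot":[0,0,0]},
  {"grip":-1,"slide":[0,0,-0.05],"rot":[0,0,0]},
  {"grip":-1,"slide":[0,0,-0.04],"rot":[0,0,0]},
  {"grip":-1,"slide":[0,0,-0.03],"rot":[0,0,0]},
  {"grip":-1,"slide":[0,0,-0.03],"rot":[0,0,0]},
  {"grip":-1,"slide":[0,0,-0.02],"rot":[0,0,0]},
  {"grip":-1,"slide":[0,0,0],"rot":[0,0,0]},
  {"grip":-1,"slide":[0,0,0],"rot":[0,0,0]},
  {"grip":-1,"slide":[0,0,0],"rot":[0,0,0]},
])

```text
time_s: 15.6
position: [0.5682, -0.2623, 0.2028]
ee_rot: [-1.144, -1.305, 1.305]
force: [-0.2, -0.1, -3.3]
opening: 0.181
```

Call:
drive_tool([
  {"grip":-1,"slide":[0,0,-0.02],"rot":[0,0,0]},
  {"grip":-1,"slide":[0,0,-0.02],"rot":[0,0,0]},
  {"grip":-1,"slide":[0,0,-0.02],"rot":[0,0,0]},
  {"grip":-1,"slide":[0,0,0],"rot":[0,0,0]},
  {"grip":-1,"slide":[0,0,0],"rot":[0,0,0]},
  {"grip":-1,"slide":[0,0,0],"rot":[0,0,0]},
  {"grip":-1,"slide":[0,0,0],"rot":[0,0,0]},
  {"grip":-1,"slide":[0,0,0],"rot":[0,0,0]},
  {"grip":-1,"slide":[0,0,0],"rot":[0,0,0]},
  {"grip":-1,"slide":[0,0,0],"rot":[0,0,0]},
])

```text
time_s: 16.85
position: [0.5682, -0.2623, 0.2003]
ee_rot: [-1.144, -1.305, 1.305]
force: [-0.2, 0.5, -3.5]
opening: 0.181
```

Call:
drive_tool([
  {"grip":-1,"slide":[0,0,-0.02],"rot":[0,0,0]},
  {"grip":-1,"slide":[0,0,0],"rot":[0,0,0]},
  {"grip":-1,"slide":[0,0,-0.015],"rot":[0,0,0]},
  {"grip":-1,"slide":[0,0,0],"rot":[0,0,0]},
  {"grip":-1,"slide":[0,0,0],"rot":[0,0,0]},
  {"grip":-1,"slide":[0,0,0],"rot":[0,0,0]},
  {"grip":-1,"slide":[0,0,0],"rot":[0,0,0]},
  {"grip":-1,"slide":[0,0,0],"rot":[0,0,0]},
  {"grip":-1,"slide":[0,0,0],"rot":[0,0,0]},
  {"grip":-1,"slide":[0,0,0],"rot":[0,0,0]},
])

```text
time_s: 18.1
position: [0.5682, -0.2622, 0.1998]
ee_rot: [-1.145, -1.305, 1.305]
force: [-1.4, 0.2, 5.7]
opening: 0.183
```

Contact: the force rose from −3.5 to +5.7 N. Releasing and then rising.

Call:
drive_tool([
  {"grip":-0.5,"slide":[0,0,0],"rot":[0,0,0]},
  {"grip":-0.3,"slide":[0,0,0],"rot":[0,0,0]},
  {"grip":0,"slide":[0,0,0],"rot":[0,0,0]},
  {"grip":0.3,"slide":[0,0,0],"rot":[0,0,0]},
  {"grip":0.5,"slide":[0,0,0],"rot":[0,0,0]},
  {"grip":0.5,"slide":[0,0,0],"rot":[0,0,0]},
  {"grip":0.5,"slide":[0,0,0],"rot":[0,0,0]},
  {"grip":0.5,"slide":[0,0,0],"rot":[0,0,0]},
  {"grip":0.5,"slide":[0,0,0.1],"rot":[0,0,0]},
  {"grip":0.5,"slide":[0,0,0.1],"rot":[0,0,0]},
])

```text
time_s: 19.35
position: [0.5682, -0.2623, 0.2073]
ee_rot: [-1.144, -1.305, 1.305]
force: [0.2, -0.2, -0.4]
opening: 0.756
```

Call:
drive_tool([
  {"grip":0.5,"slide":[0,0,0.3],"rot":[0,0,0]},
  {"grip":0.5,"slide":[0,0,0.5],"rot":[0,0,0]},
  {"grip":0.5,"slide":[0,0,0.6],"rot":[0,0,0]},
  {"grip":0.5,"slide":[0,0,0.6],"rot":[0,0,0]},
  {"grip":0.5,"slide":[0,0,0.6],"rot":[0,0,0]},
  {"grip":0.5,"slide":[0,0,0.6],"rot":[0,0,0]},
  {"grip":0.5,"slide":[0,0,0.5],"rot":[0,0,0]},
  {"grip":0.5,"slide":[0,0,0.3],"rot":[0,0,0]},
  {"grip":0.5,"slide":[0,0,0],"rot":[0,0,0]},
  {"grip":0.5,"slide":[0,0,0],"rot":[0,0,0]},
])

```text
time_s: 20.6
position: [0.5678, -0.2623, 0.3663]
ee_rot: [-1.143, -1.304, 1.305]
force: [-1.0, -0.1, -0.4]
opening: 0.75
```

Run:
```python
from h import *
st()
im,d=cams.snapshot('scene'); cv2.imwrite('pics/h.png',im[...,::-1])
o=cams.outline_of('scene','filter_lid')
P=pts('scene',d,o[0]['pixels']); D=P[(P[:,2]>.008)&(P[:,2]<.022)]; B=P[P[:,2]>.055]
print('disc',np.round(np.percentile(D,[2,50,98],axis=0),4).tolist()); A=np.c_[D[:,:2],np.ones(len(D))]; print('slope',np.linalg.lstsq(A,D[:,2],rcond=None)[0]); print('bar',np.round(np.percentile(B,[2,50,98],axis=0),4).tolist())
```

```text
t 20.6 pos [ 0.5678 -0.2623  0.3663] x [-0.131  0.991  0.001] z [-0.991 -0.131  0.001] F [-1.  -0.1 -0.4] T [ 0.01 -0.    0.02] op 0.75 q [ 0.6   0.76 -0.44  1.59  0.4   0.88  1.71]
disc [[0.5226, -0.3043, 0.0087], [0.5808, -0.2494, 0.0141], [0.6202, -0.2178, 0.0212]]
slope [-0.02218218 -0.00100154  0.02694147]
bar [[0.539, -0.2705, 0.0556], [0.5717, -0.2598, 0.0589], [0.5991, -0.2519, 0.0608]]
```

View pics/h.png

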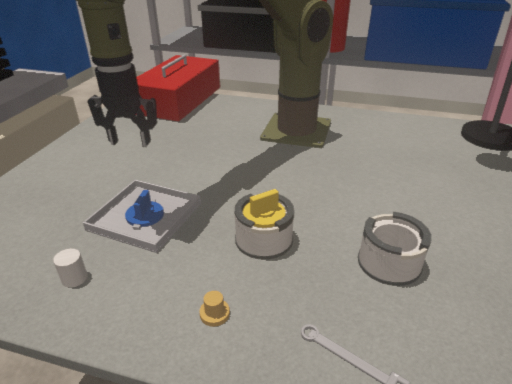

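The lid lies flat and upright mid-tray at (145,212). The disc top is at about 0.015 and the bar top at 0.060, as they should be. The yellow lid is unchanged and the gripper is clear, so I'm handing in.

```bash
python3 -c "
from rig import manip
print(manip.sign_off())"
```

```text
the job is handed in; nothing more can be done
None
```

The blue lid is off the coolant filter pot and lying right way up, flat, near the middle of the drip tray. I turned it about 60° anticlockwise to line its lugs up with the slots, lifted it free, carried it well above the yellow lid and set it down under light contact (about 9 N). The job was handed in at about 20.8 s of the 51 s allowed.

**Final checks:**
- **Heights:** the disc top measured about 0.014 m (0.015 expected) and the bar top about 0.059–0.061 m (0.060 expected).
- **Level:** the fitted tilt of the disc was about 1.3°, which is within depth noise.
- **Gripper:** it stood clear above the lid with no load on the wrist.
- **Yellow lid:** it looks unmoved in the last picture, and the tool passed well above it.

No check failed. Two early measurements differed: the top and scene views put the slot direction at 32° and 35°. I used 34.4°, taken from the collar edges, and the lid lifted out without resistance.

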